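# Rub the brass inlay bars home along a sloping panel

## Robot

A 6-joint arm with a two-finger parallel gripper is mounted at the origin on the work surface. World frame = base frame: x ahead of the robot, y to its left, z up, the work surface at z = 0. Lengths are in m, angles in rad, forces in N, time in s.
With the tool pointing down it reaches from about 0.375 to 0.9 m from the base axis. Payload 3.1 kg.
Tool frame: the origin (TCP) lies at the very end of the fingers, on their centre line; the grasp point (between the pads) lies 19 mm behind it (grip_point_offset is the distance from the TCP to the grasp point, in m); z points along the fingers, y is the line along which they close (so a half turn about z gives the same grasp; the last joint's range is limited). The gripper opens to 85 mm and grips with 20 to 120 N. Pads are 22 mm wide; open, the fingers measure 114 mm over their backs; the gripper's body (76 mm by 85 mm) begins 54 mm behind the grasp point. The pads swing forward as they close: fully open they stand 13 mm farther back than shut.
Start: joints at [-1.502, 0.527, 1.433, -0, 1.181, -0.178], TCP at [0.153, -0.606, 0.231] pointing down, gripper open.
Joint ranges: [-3.08, 3.08], [-0.75, 2.2], [0.22, 2.44], [-1.43, 4.57], [0, 2.65], [-2.85, 2.85]. Speed limits (rad/s): [2.79, 2.79, 3.14, 3.14, 3.14, 3.14].

## Interface

Orientations are given as a unit quaternion [x, y, z, w].
In Python, from bench import state, snapshot, job_done, grip_point_offset gives the robot as it stands.
- The arm moves only by the tool servo_tool, never from a script. Its argument "deltas" is a list of rows, each a list of 7 numbers: the shift along the tool's x, y, z in m, then the turn, a rotation vector about the tool's x, y, z in rad, then the opening, from 0 (shut) to 1 (fully open). In form: [[dx, dy, dz, rx, ry, rz, gripper], ...]. A call has exactly 8 rows; each row shifts and turns the commanded pose from where the row before left it, along the tool's axes as they then stand; what a row does not reach is not made up. A row lasts 1/10 s, in which the tool goes at most 50 mm and 8.59 degrees, less where a joint would pass 70% of its speed; a pose out of reach is approached as far as the arm can. A call is refused whole if a number of a shift passes 0.05 or a number of a turn 0.15, either way. A call with a gripper value outside its range is refused whole. The fingers move at their own pace and stop on an object; the grip force is fixed at half the most. Time passes only in rows, so rows that do not move let the fingers close, or fill a call up. It gives the time, the measured TCP pose, the force, the opening and the grip force at its end, in the units of the state.
- state(): the state, without advancing time (a new reading comes with each control period).
- snapshot(name): name is "scene" or "top" or "wrist"; returns a dict with "img" (420x560x3 uint8, red, green, blue), "intrinsics" (3x3 intrinsics, pixels), "view" (4x4, takes a point from world to camera coordinates). Camera axes: x right, y down, z forward; pixel columns grow to the right and rows downward; lengths in m; the calibration is good to about 2 mm. A picture is of the moment at which its call begins. There is no depth.
- job_done(): hands the job in; it is judged then, once.
The state is a dict: "time": time; "joints": joint angles; "qd": joint speeds; "tau": joint torques, N m; "tcp_pos": TCP position; "tool_rot": TCP orientation; "contact_force": force on the tool from outside, world axes, zero at the start; "torque": the same for the moment, N m; "opening": finger opening in m; "finger_force": force on a finger pad.
Only numpy, scipy, OpenCV 4.12 (cv2) and the standard library are available. Lean on these libraries where they do the work, as an engineer would, in place of code of your own. Each camera call takes 0.05 s, during which the arm holds its last target. There are 200 camera calls.

## Task

Take the burnisher from its stand and, holding it square to the sloping panel, run its ball tip along the row of brass bars in one slow pass (about 3 cm a second), from the red dot to the far end without lifting off, pressing firmly but gently so that every bar goes fully home although the panel gives on its springs. Press with the burnisher only, then stand it back upright in its stand, seated on its guard, and leave the bowl, the mug and the paperweight alone.

Things in the scene. Friction and masses are not known exactly. Their poses are not given: they have to be found in the camera images.
- bench: Fixed plywood bench, base 190 x 340 mm, carrying a panel on a 32 degree slope facing the robot's right. Origin: centre of the base's underside; x to the slope's high side, y along the panel. A lamp bar (20 mm wide, at x = -15 mm, 307 to 321 mm up) spans it overhead on posts at x = +70, y = +-162 mm with level arms: the burnisher cannot be held upright over the panel.
- panel: Dark wooden panel 130 x 240 x 18 mm on springs: it yields up to 12 mm into the slope (0.8 N/mm after about 2 N). Origin: centre of its top face; z is the face's outward normal, x uphill, y along the brass bars. A red dot 16 mm wide lies at y = +100 mm, at the start of the row; the face is plain between dot and row and beyond the row's other end.
- burnisher: Burnisher, 138 mm long, about 0.16 kg, upright in its stand. Origin: lowest point of the steel ball at its tip; z points to the handle. Ball 16 mm across, shaft 13 mm across up to z = 60, brass guard disc 40 mm across from z = 60 to 66, square wooden handle 26 x 26 mm (sides along x and y) from z = 66 to 138 mm. Grip the handle at half its height.
- nose (a point): Centre of the burnisher's 16 mm steel ball (8 mm above the burnisher's origin). Axes as the burnisher.
- stand: Blue block 80 x 80 x 70 mm fixed to the table with an upright through hole 27 mm across in its middle. Origin: centre of its underside. The burnisher's shaft hangs in the hole and its guard rests on the block's top, so its origin is then 10 mm above the table.
- bowl: Blue plastic bowl, 100 mm across, 75 mm high, bystander. Origin: centre of its underside.
- mug: White mug, 80 mm across, 95 mm high, handle at +y, bystander. Origin: centre of its underside.
- paperweight: Round faceted marble paperweight, 72 mm across, 28 mm high, bystander. Origin: centre of its underside.
- bar1 (a joint): How far brass bar 1 is pressed into the panel, m: 0 standing 4.5 mm proud, 0.004 fully home (0.5 mm above the face). It slides stiffly (about 4 N) and stays where it is pushed. Bar 1 is next to the red dot, bar 5 is farthest from it.
- crown1 (a point): Middle of the flat top of brass bar 1; axes as the panel. The bar is 31 mm long along the panel's y and 20 mm wide, with a flat 10 mm long and a ramp falling to the face at each end (23 degrees). Bars follow one another at 32 mm.
- bar2 (a joint): How far brass bar 2 is pressed into the panel, m: 0 standing 4.5 mm proud, 0.004 fully home (0.5 mm above the face). It slides stiffly (about 4 N) and stays where it is pushed. Bar 1 is next to the red dot, bar 5 is farthest from it.
- crown2 (a point): Middle of the flat top of brass bar 2; axes as the panel. The bar is 31 mm long along the panel's y and 20 mm wide, with a flat 10 mm long and a ramp falling to the face at each end (23 degrees). Bars follow one another at 32 mm.
- bar3 (a joint): How far brass bar 3 is pressed into the panel, m: 0 standing 4.5 mm proud, 0.004 fully home (0.5 mm above the face). It slides stiffly (about 4 N) and stays where it is pushed. Bar 1 is next to the red dot, bar 5 is farthest from it.
- crown3 (a point): Middle of the flat top of brass bar 3; axes as the panel. The bar is 31 mm long along the panel's y and 20 mm wide, with a flat 10 mm long and a ramp falling to the face at each end (23 degrees). Bars follow one another at 32 mm.
- bar4 (a joint): How far brass bar 4 is pressed into the panel, m: 0 standing 4.5 mm proud, 0.004 fully home (0.5 mm above the face). It slides stiffly (about 4 N) and stays where it is pushed. Bar 1 is next to the red dot, bar 5 is farthest from it.
- crown4 (a point): Middle of the flat top of brass bar 4; axes as the panel. The bar is 31 mm long along the panel's y and 20 mm wide, with a flat 10 mm long and a ramp falling to the face at each end (23 degrees). Bars follow one another at 32 mm.
- bar5 (a joint): How far brass bar 5 is pressed into the panel, m: 0 standing 4.5 mm proud, 0.004 fully home (0.5 mm above the face). It slides stiffly (about 4 N) and stays where it is pushed. Bar 1 is next to the red dot, bar 5 is farthest from it.
- crown5 (a point): Middle of the flat top of brass bar 5; axes as the panel. The bar is 31 mm long along the panel's y and 20 mm wide, with a flat 10 mm long and a ramp falling to the face at each end (23 degrees). Bars follow one another at 32 mm.

How it is judged:
By the outcome, as a careful person would: the job done as asked, in the order asked, and still so for the second after the job is handed in, with the robot touching nothing.
It also fails if it takes over 72 s, if anything falls off the work surface, if the arm or the gripper's body presses on something with over 40 N, if the wrist force passes 120 N, or if a joint passes its speed limit or range.

## Working session

There is one attempt and no reset: what is moved stays moved. The work goes in short steps, Python scripts to look and compute and a tool call to move; the robot and the scene stay as the last step left them, time stands still between calls to the robot, and variables do not carry over. Pictures are saved under pics/ and viewed, at most 10 in all, crops included, and the job is handed in when it is done.

Besides the shell and the picture viewer there is one more tool, called after "Emit:" as name(argument=value, ...) on one line, values as JSON. servo_tool: Moves the arm, as the interface text tells. Its arguments: {"type":"object","properties":{"deltas":{"type":"array","items":{"type":"array","items":{"type":"number"}}}},"required":["deltas"]}

```bash
mkdir -p pics; ls
python3 - <<'E'
from bench import state,snapshot,grip_point_offset
import cv2,numpy as np,pickle
print(state(),grip_point_offset)
d={}
for n in("scene","top"):
    s=snapshot(n);d[n]=s;cv2.imwrite(f"pics/{n}0.png",s["img"][:,:,::-1]);print(n,s["intrinsics"],s["view"])
pickle.dump(d,open("d.pkl","wb"))
E
```

```text
pics
{'time': 0.0, 'joints': array([-1.50148458e+00,  5.28475914e-01,  1.43392943e+00,  8.04278256e-06,
        1.18137724e+00, -1.78467567e-01]), 'qd': array([ 8.21872663e-05, -8.38385894e-04,  3.44361977e-04, -7.55189034e-04,
       -1.44935728e-03,  1.03954938e-03]), 'tau': array([-2.34282947e-03, -4.42363465e+01, -1.78027779e+01, -5.23836861e-04,
        8.47900665e-03,  9.97282257e-10]), 'tcp_pos': array([ 0.15328173, -0.60516518,  0.230319  ]), 'tool_rot': array([ 9.92335081e-01,  1.23571385e-01,  6.34444546e-05, -1.09313396e-03]), 'contact_force': array([ 1.19398176,  0.84192831, -1.39318234]), 'torque': array([-0.03208518, -0.03434993, -0.00653549]), 'finger_force': 0.0, 'opening': 0.08538179228564108} 0.0187
scene [[421.21528399   0.         287.4006672 ]
 [  0.         421.21528399 210.9810142 ]
 [  0.           0.           1.        ]] [[ 0.77814476  0.62805124 -0.0065097  -0.40180405]
 [ 0.41250684 -0.5188497  -0.74875436 -0.15412223]
 [-0.47363366  0.57995399 -0.6628156   1.28307684]
 [ 0.          0.          0.          1.        ]]
top [[530.87960758   0.         267.77237011]
 [  0.         530.87960758 214.33140958]
 [  0.           0.           1.        ]] [[-0.00491834 -0.99998482 -0.0024854   0.01396205]
 [-0.99331731  0.00517212 -0.11529948  0.5585588 ]
 [ 0.11531059  0.00190171 -0.99332767  1.31190773]
 [ 0.          0.          0.          1.        ]]
```

View pics/scene0.png

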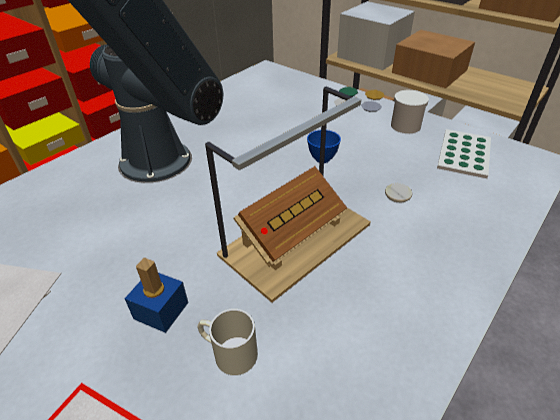

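View pics/top0.png

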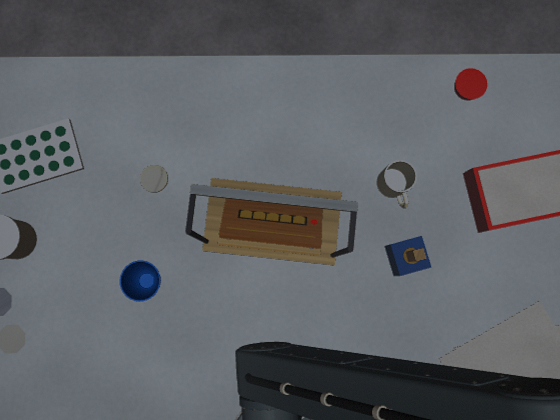

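The scene view shows the burnisher in its blue stand at about (150,285), the mug at (233,340), the panel with the red dot at (264,231) and the bars running to (322,193). The top view shows the dot at (313,221), the bars from (299,219) to (245,214), and the stand at (408,256). The panel slopes away from the robot.

```bash
cat > h.py <<'E'
import numpy as np,cv2,pickle
def ray(s,uv):
    V=s["view"];R=V[:3,:3];o=-R.T@V[:3,3]
    d=R.T@np.linalg.solve(s["intrinsics"],[uv[0],uv[1],1.]);return o,d/np.linalg.norm(d)
def plane(s,uv,z):
    o,d=ray(s,uv);return o+d*(z-o[2])/d[2]
def tri(rs):
    A=sum(np.eye(3)-np.outer(d,d) for o,d in rs);b=sum((np.eye(3)-np.outer(d,d))@o for o,d in rs)
    x=np.linalg.solve(A,b);return x,[round(1e3*np.linalg.norm(np.cross(x-o,d)),1) for o,d in rs]
def proj(s,p):
    c=s["view"][:3,:3]@p+s["view"][:3,3];u=s["intrinsics"]@c;return u[:2]/u[2]
def blobs(img,lo,hi,roi,amin=15):
    h=cv2.cvtColor(img,cv2.COLOR_RGB2HSV);m=cv2.inRange(h,np.array(lo),np.array(hi))
    k=np.zeros_like(m);k[roi[1]:roi[3],roi[0]:roi[2]]=1;m=m*k
    n,l,st,c=cv2.connectedComponentsWithStats(m)
    return m,[(st[i,4],c[i].round(2),st[i,:4]) for i in range(1,n) if st[i,4]>=amin]
E
python3 - <<'E'
from h import *
d=pickle.load(open("d.pkl","rb"))
for n,roi,rs in(("scene",(225,160,350,290),(120,255,190,335)),("top",(200,190,345,265),(380,230,440,280))):
    im=d[n]["img"]
    print(n,"red",blobs(im,(0,170,100),(6,255,255),roi,8)[1])
    print("brass",blobs(im,(17,100,90),(28,255,255),roi,20)[1])
    m,b=blobs(im,(105,120,30),(125,255,255),rs,30);print("blue",b)
    h=cv2.cvtColor(im,cv2.COLOR_RGB2HSV)
    u=[(264,231),(300,205)] if n=="scene" else [(313,221),(287,219),(300,219)]
    for q in u: print(q,h[q[1]-1:q[1]+2,q[0]-2:q[0]+3].reshape(-1,3).tolist()[::3])
    x0,y0,x1,y1=roi;c=cv2.resize(im[y0:y1,x0:x1],None,fx=4,fy=4,interpolation=2)
    x0,y0,x1,y1=rs;e=cv2.resize(im[y0:y1,x0:x1],None,fx=4,fy=4,interpolation=2)
    H=max(c.shape[0],e.shape[0]);o=np.zeros((H,c.shape[1]+e.shape[1],3),np.uint8);o[:c.shape[0],:c.shape[1]]=c;o[:e.shape[0],c.shape[1]:]=e
    print(o.shape);cv2.imwrite(f"pics/{n}1.png",o[:,:,::-1])
E
```

```text
scene red [(np.int32(39), array([263.9 , 230.36]), array([261, 227,   7,   7], dtype=int32))]
brass [(np.int32(129), array([281.64, 195.15]), array([250, 174,  66,  42], dtype=int32)), (np.int32(265), array([305.4 , 202.75]), array([290, 191,  32,  25], dtype=int32)), (np.int32(130), array([306.29, 226.  ]), array([275, 203,  64,  46], dtype=int32)), (np.int32(4167), array([286.26, 254.79]), array([225, 209, 125,  81], dtype=int32)), (np.int32(91), array([286.27, 215.48]), array([280, 210,  13,  12], dtype=int32)), (np.int32(99), array([275.79, 222.41]), array([269, 217,  14,  12], dtype=int32))]
blue [(np.int32(1995), array([157.58, 303.61]), array([125, 273,  63,  60], dtype=int32))]
(264, 231) [[2, 254, 210], [2, 255, 207], [1, 255, 204], [1, 255, 210], [1, 251, 208]]
(300, 205) [[21, 181, 161], [20, 167, 130], [21, 180, 156], [20, 160, 132], [21, 182, 157]]
(520, 780, 3)
top red [(np.int32(29), array([313.66, 221.28]), array([311, 219,   6,   6], dtype=int32))]
brass [(np.int32(24), array([281.92, 191.25]), array([276, 190,  12,   4], dtype=int32)), (np.int32(2241), array([260.74
[... 300 characters left out ...]
)), (np.int32(64), array([259.08, 214.83]), array([254, 212,  11,   7], dtype=int32)), (np.int32(63), array([272.37, 216.38]), array([267, 213,  11,   8], dtype=int32)), (np.int32(58), array([285.6 , 217.84]), array([281, 215,  10,   7], dtype=int32)), (np.int32(61), array([298.84, 219.28]), array([294, 216,  10,   8], dtype=int32))]
blue [(np.int32(753), array([408.69, 255.53]), array([390, 236,  41,  39], dtype=int32))]
(313, 221) [[2, 213, 120], [1, 224, 124], [1, 222, 123], [1, 212, 125], [1, 216, 123]]
(287, 219) [[20, 165, 93], [21, 169, 92], [20, 169, 92], [20, 170, 93], [21, 170, 93]]
(300, 219) [[20, 165, 94], [21, 167, 93], [20, 164, 92], [21, 165, 94], [21, 168, 91]]
(300, 820, 3)
```

View pics/scene1.png

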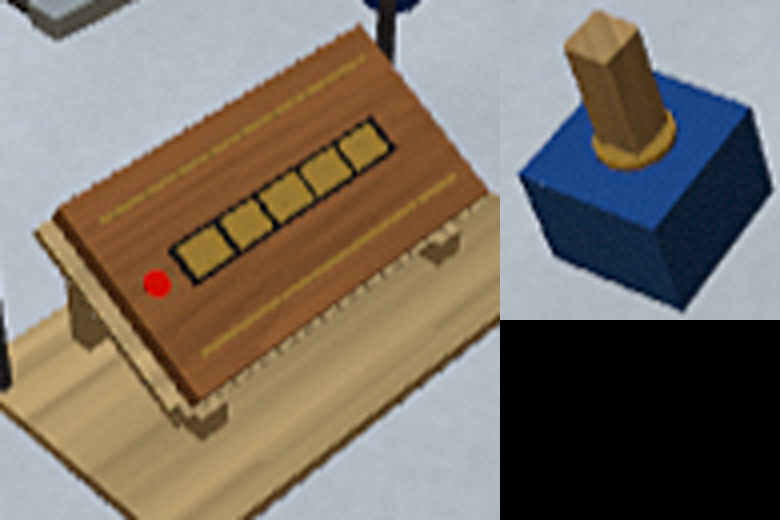

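View pics/top1.png

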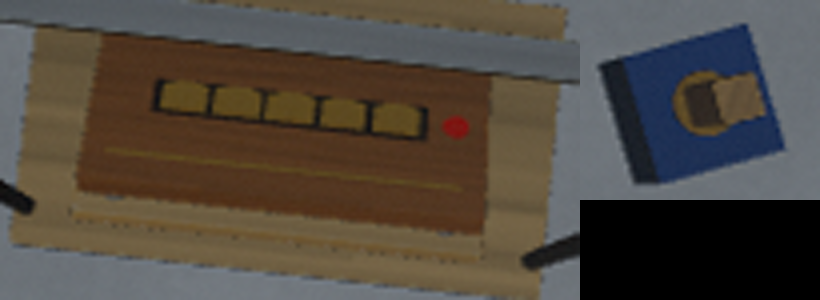

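```bash
cat > meas.py <<'E'
from h import *
d=pickle.load(open("d.pkl","rb"));S,T=d["scene"],d["top"]
cv=lambda p,o,x=0:((p[0]-x+.5)/4-.5+o[0],(p[1]+.5)/4-.5+o[1])
sc=[(263.9,230.36)]+[cv(p,(225,160)) for p in((205,252),(247,224),(288,197),(327,171),(366,146))]
tp=[(313.66,221.28),(298.84,219.28),(285.6,217.84),(272.37,216.38),(259.08,214.83),(245.73,213.58)]
P=[]
for a,b in zip(sc,tp):
    x,e=tri([ray(S,a),ray(T,b)]);P.append(x);print(x.round(4),e)
P=np.array(P);y=np.array([100,64,32,0,-32,-64])/1e3
s,c=np.polyfit(y,P,1);print("slope",s,np.linalg.norm(s),"centre",c)
ht=[cv(p,(380,230),580) for p in((715,80),(757,72),(765,113),(722,123))]
hs=[cv(p,(120,255),500) for p in((565,45),(600,10),(640,28),(605,62))]
print("handle top tri",tri([ray(S,np.mean(hs,0)),ray(T,np.mean(ht,0))]))
for s_,q in((T,ht),(S,hs)):
    w=np.array([plane(s_,p,.148) for p in q]);print("handle c",w.mean(0),[round(np.degrees(np.arctan2(*(w[i]-w[i-1])[1::-1]))%90,1) for i in range(4)],[round(np.linalg.norm(w[i]-w[i-1]),3) for i in range(4)])
for s_,q in((T,[cv(p,(380,230),580) for p in((622,57),(748,24),(785,150),(657,183))]),(S,[cv(p,(120,255),500) for p in((520,175),(655,230),(750,108))])):
    w=np.array([plane(s_,p,.07) for p in q]);k=w.mean(0) if len(q)==4 else (w[0]+w[2])/2
    print("stand",k,[round(np.degrees(np.arctan2(*(w[i]-w[i-1])[1::-1]))%90,1) for i in range(len(q))],[round(np.linalg.norm(w[i]-w[i-1]),3) for i in range(len(q))])
E
python3 meas.py
```

```text
[ 0.533  -0.0993  0.101 ] [np.float64(0.5), np.float64(0.5)]
[ 0.5377 -0.0641  0.1008] [np.float64(0.9), np.float64(0.9)]
[ 0.5413 -0.0323  0.101 ] [np.float64(0.8), np.float64(0.8)]
[ 5.452e-01 -4.000e-04  1.012e-01] [np.float64(0.6), np.float64(0.6)]
[0.549  0.0315 0.1015] [np.float64(0.6), np.float64(0.6)]
[0.5527 0.0639 0.1011] [np.float64(0.1), np.float64(0.1)]
slope [-0.11964886 -0.99502676 -0.00259935] 1.002198017712019 centre [ 5.45131972e-01 -2.01388992e-04  1.01136405e-01]
handle top tri (array([ 0.4523239 , -0.33659227,  0.14685079]), [np.float64(0.2), np.float64(0.2)])
handle c [ 0.45218485 -0.33642975  0.148     ] [np.float64(7.2), np.float64(10.4), np.float64(8.9), np.float64(12.7)] [np.float64(0.025), np.float64(0.025), np.float64(0.024), np.float64(0.025)]
handle c [ 0.45342604 -0.33681512  0.148     ] [np.float64(12.8), np.float64(12.6), np.float64(11.1), np.float64(10.4)] [np.float64(0.023), np.float64(0.024), np.float64(0.024), np.float64(0.023)]
stand [ 0.45157584 -0.33596913  0.07      ] [np.float64(13.8), np.float64(14.3), np.float64(14.3), np.float64(14.0)] [np.float64(0.079), np.float64(0.08), np.float64(0.079), np.float64(0.081)]
stand [ 0.45212147 -0.33707037  0.07      ] [np.float64(60.3), np.float64(15.2), np.float64(15.7)] [np.float64(0.111), np.float64(0.079), np.float64(0.079)]
```

Emit:
servo_tool(deltas=[[0.036,-0.019,0,0,0,0.01,1],[0.036,-0.019,0,0,0,0.01,1],[0.036,-0.019,0,0,0,0.01,1],[0.036,-0.019,0,0,0,0.01,1],[0.036,-0.019,0,0,0,0,1],[0.036,-0.019,0,0,0,0,1],[0.036,-0.019,0,0,0,0,1],[0.036,-0.019,0,0,0,0,1]])

```text
time: 0.9
tcp_pos: [0.402, -0.3932, 0.2309]
tool_rot: [0.995, 0.104, -0.0, -0.0]
contact_force: [-0.2, -0.7, 0.1]
opening: 0.0856
finger_force: 0.0
```

```bash
cat >> h.py <<'E'
from scipy.spatial.transform import Rotation as Ro
yp=np.array([-.1196,-.9928,0]);xh=np.array([-.9928,.1196,0]);n=np.array([0,0,1])*np.cos(np.radians(32))-xh*np.sin(np.radians(32));xp=np.cross(yp,n)
def delta(st,p,R=None):
    C=Ro.from_quat(st["tool_rot"]);print("tcp",st["tcp_pos"].round(4),"F",st["contact_force"].round(2),"q",st["joints"].round(3))
    print("d tool",C.inv().apply(np.array(p)-st["tcp_pos"]).round(4))
    if R is not None: print("rotvec",(C.inv()*R).as_rotvec().round(4))
E
python3 - <<'E'
from bench import state,snapshot
from h import *
s=snapshot("wrist");cv2.imwrite("pics/w0.png",s["img"][:,:,::-1])
delta(state(),(.4525,-.3365,.2));print(proj(s,np.array([.4525,-.3365,.148])),s["view"])
E
```

```text
tcp [ 0.4062 -0.3885  0.231 ] F [1.54 2.81 0.5 ] q [-0.965  0.444  1.592  0.006  1.108  0.392]
d tool [ 0.0561 -0.041   0.0314]
[213.6699062  133.52096761] [[ 0.20594171 -0.97856261 -0.00179893 -0.46614417]
 [-0.93818532 -0.19796614  0.2839326   0.26376562]
 [-0.27820195 -0.05678583 -0.95884255  0.46820135]
 [ 0.          0.          0.          1.        ]]
```

View pics/w0.png

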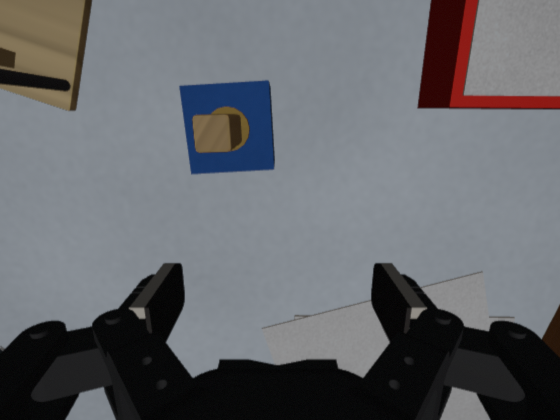

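The wrist view shows the handle top at (212,134), where the projection puts it, with its edges nearly square to the image. Descending onto it.

Emit:
servo_tool(deltas=[[0.028,-0.02,0,0,0,0,1],[0.028,-0.021,0,0,0,0,1],[0,0,0,0,0,0,1],[0,0,0.02,0,0,0,1],[0,0,0.03,0,0,0,1],[0,0,0.03,0,0,0,1],[0,0,0.03,0,0,0,1],[0,0,0.02,0,0,0,1]])

```text
time: 1.75
tcp_pos: [0.4461, -0.3428, 0.0991]
tool_rot: [0.995, 0.104, -0.001, -0.001]
contact_force: [0.2, 0.7, 0.1]
opening: 0.0857
finger_force: 0.0
```

Run:
```python
from bench import state,snapshot
from h import *
s=snapshot("wrist")
delta(state(),(.4525,-.3365,.093))
```

```text
tcp [ 0.4449 -0.3415  0.0966] F [ 0.31 -0.13 -1.63] q [-0.854  0.636  1.702 -0.     0.812  0.51 ]
d tool [ 0.0085 -0.0033  0.0036]
```

Emit:
servo_tool(deltas=[[0.0085,-0.0033,0.0035,0,0,0,1],[0,0,0,0,0,0,1],[0,0,0,0,0,0,1],[0,0,0,0,0,0,0],[0,0,0,0,0,0,0],[0,0,0,0,0,0,0],[0,0,0,0,0,0,0],[0,0,0,0,0,0,0]])

```text
time: 2.6
tcp_pos: [0.455, -0.3377, 0.0982]
tool_rot: [0.995, 0.104, 0.0, -0.0]
contact_force: [0.0, 2.6, 3.8]
opening: 0.0252
finger_force: 59.3
```

Emit:
servo_tool(deltas=[[0,0,0,0,0,0,0],[0,0,0,0,0,0,0],[0,0,0,0,0,0,0],[0,0,0,0,0,0,0],[0,0,-0.01,0,0,0,0],[0,0,-0.02,0,0,0,0],[0,0,-0.03,0,0,0,0],[0,0,-0.03,0,0,0,0]])

```text
time: 3.4
tcp_pos: [0.4546, -0.3378, 0.1882]
tool_rot: [0.995, 0.104, -0.001, -0.001]
contact_force: [-0.1, -1.2, -2.5]
opening: 0.025
finger_force: 59.1
```

Run:
```python
from bench import state,snapshot
from h import *
s=snapshot("wrist");cv2.imwrite("pics/w1.png",s["img"][:,:,::-1])
st=state();delta(st,(.4525,-.3365,.24));print(st["opening"],st["finger_force"])
```

```text
tcp [ 0.4571 -0.3403  0.1936] F [-0.1  -0.44  1.58] q [-0.836  0.497  1.619 -0.     1.017  0.527]
d tool [-0.0035 -0.0043 -0.0464]
0.025625488257450414 59.27442669868469
```

View pics/w1.png

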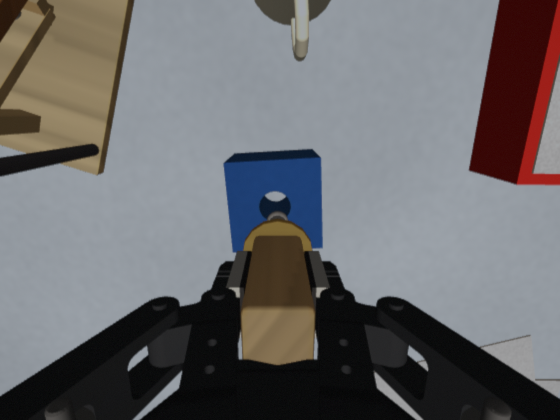

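The burnisher is lifted clear and square between the pads; the empty stand hole is at (275,205).

```bash
cat >> h.py <<'E'
D=np.array([.533,-.0993,.101]); RT=Ro.from_matrix(np.c_[-xp,yp,-n]); LT=.088
E
python3 - <<'E'
from bench import state
from h import *
d=pickle.load(open("d.pkl","rb"));T=d["top"]
for uv in((191,190),(356,207),(273,198)):
    p=plane(T,uv,.314);v=p-D;print("lamp",p.round(3),"perp to axis",(v@xp).round(3),"along n",(v@n).round(3),"y",(v@yp).round(3))
st=state();C=Ro.from_quat(st["tool_rot"])
print(n.round(3),xp.round(3))
for k in (.1,.2): print("TCP at tip gap",k,(D+n*(LT+k)).round(3))
print("rv",(C.inv()*RT).as_rotvec().round(3));
E
```

```text
lamp [0.576 0.165 0.314] perp to axis 0.103 along n 0.187 y -0.267
lamp [ 0.54  -0.166  0.314] perp to axis 0.1 along n 0.188 y 0.065
lamp [ 0.559 -0.     0.314] perp to axis 0.101 along n 0.188 y -0.102
[ 0.526 -0.063  0.848] [-0.842  0.101  0.53 ]
TCP at tip gap 0.1 [ 0.632 -0.111  0.26 ]
TCP at tip gap 0.2 [ 0.685 -0.118  0.345]
rv [ 0.099 -0.559  0.317]
```

Emit:
servo_tool(deltas=[[0,0,-0.03,0.012,-0.07,0.04,0],[0,0,-0.03,0.012,-0.07,0.04,0],[0,0,-0.03,0.012,-0.07,0.04,0],[0,0,-0.03,0.012,-0.07,0.04,0],[0,0,-0.02,0.012,-0.07,0.04,0],[0,0,-0.02,0.012,-0.07,0.04,0],[0,0,-0.02,0.012,-0.07,0.04,0],[0,0,0,0.012,-0.07,0.04,0]])

```text
time: 4.25
tcp_pos: [0.4905, -0.3403, 0.3652]
tool_rot: [0.959, -0.059, -0.277, -0.016]
contact_force: [0.1, 0.6, -2.4]
opening: 0.025
finger_force: 59.6
```

Run:
```python
from bench import state
from h import *
delta(state(),D+n*(LT+.15)+np.array([.03,-.1,.05]),RT)
```

```text
tcp [ 0.4905 -0.3403  0.3652] F [ 0.14  0.58 -2.35] q [-0.657  0.63   0.99  -0.304  2.     0.977]
d tool [ 0.1595 -0.1491 -0.0861]
rotvec [-0.0002  0.0035 -0.0029]
```

Emit:
servo_tool(deltas=[[0.023,-0.021,-0.012,0,0,0,0],[0.023,-0.021,-0.012,0,0,0,0],[0.023,-0.021,-0.012,0,0,0,0],[0.023,-0.021,-0.012,0,0,0,0],[0.023,-0.021,-0.012,0,0,0,0],[0.023,-0.021,-0.012,0,0,0,0],[0.022,-0.022,-0.012,0,0,0,0],[0,0,0,0,0,0,0]])

```text
time: 5.05
tcp_pos: [0.6883, -0.2111, 0.3446]
tool_rot: [0.959, -0.055, -0.279, -0.019]
contact_force: [-0.6, -0.3, -2.3]
opening: 0.0255
finger_force: 59.6
```

Run:
```python
from bench import state
from h import *
delta(state(),D+n*(LT+.04),RT)
```

```text
tcp [ 0.6883 -0.2111  0.3446] F [-0.63 -0.31 -2.31] q [-0.393  0.91   0.477 -0.192  2.296  1.205]
d tool [-0.0112 -0.0921  0.1677]
rotvec [-0.0022  0.0078  0.0059]
```

Emit:
servo_tool(deltas=[[-0.002,-0.02,0.01,0,0.002,0.002,0],[-0.002,-0.02,0.015,0,0.002,0.002,0],[-0.002,-0.02,0.02,0,0.002,0.002,0],[-0.002,-0.02,0.02,0,0.002,0,0],[-0.003,-0.012,0.02,-0.002,0,0,0],[0,0,0.02,0,0,0,0],[0,0,0,0,0,0,0],[0,0,0,0,0,0,0]])

```text
time: 5.85
tcp_pos: [0.6322, -0.1156, 0.2655]
tool_rot: [0.959, -0.061, -0.275, -0.016]
contact_force: [0.2, 0.2, -1.7]
opening: 0.0255
finger_force: 59.6
```

Run:
```python
from bench import state,snapshot
from h import *
s=snapshot("scene");cv2.imwrite("pics/s2.png",cv2.resize(s["img"][60:330,130:430],None,fx=2,fy=2)[:,:,::-1])
st=state();delta(st,D+n*(LT+.04),RT)
tip=st["tcp_pos"]+Ro.from_quat(st["tool_rot"]).apply([0,0,LT]);print(tip, 2*(proj(s,tip)-[130,60]),2*(proj(s,D)-[130,60]))
```

```text
tcp [ 0.6328 -0.1159  0.2661] F [-0.33 -0.25 -2.5 ] q [-0.309  0.795  0.915 -0.107  1.977  1.375]
d tool [ 0.0015 -0.0045  0.0656]
rotvec [-0.0014 -0.0028 -0.0072]
[ 0.58676224 -0.11027867  0.19133926] [298.53556113 303.89968413] [268.2439903  340.67764111]
```

View pics/s2.png

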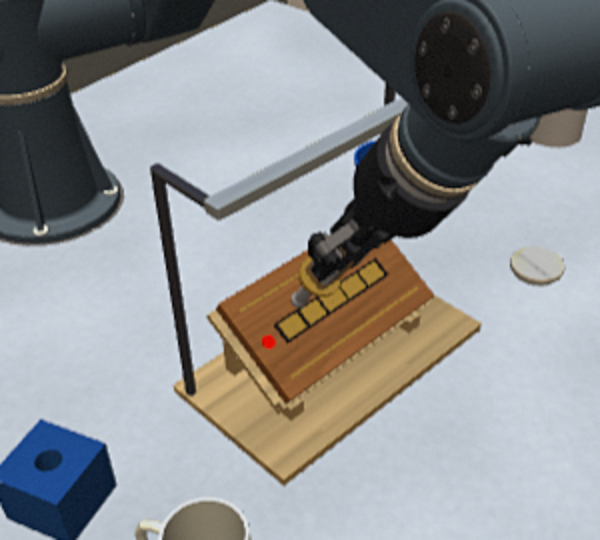

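The tip shows at (299,300) in the crop, as predicted, and the forearm is well clear of the lamp bar. Descending along the normal over the dot.

Emit:
servo_tool(deltas=[[0.0015,-0.0045,0.02,0,-0.003,-0.007,0],[0,0,0.02,-0.001,0,0,0],[0,0,0.02,0,0,0,0],[0,0,0.02,0,0,0,0],[0,0,0.01,0,0,0,0],[0,0,0,0,0,0,0],[0,0,0,0,0,0,0],[0,0,0,0,0,0,0]])

```text
time: 6.7
tcp_pos: [0.5879, -0.1054, 0.1896]
tool_rot: [0.96, -0.057, -0.275, -0.017]
contact_force: [-0.1, -1.1, -2.5]
opening: 0.0257
finger_force: 59.7
```

```bash
cat > now.py <<'E'
from bench import state,snapshot
from h import *
st=state();delta(st,D+n*LT,RT)
v=st["tcp_pos"]-Ro.from_quat(RT.as_quat()).apply([0,0,-LT])-D
C=Ro.from_quat(st["tool_rot"]);v=st["tcp_pos"]+C.apply([0,0,LT])-D
print("tip rel dot mm: uphill %.1f  y %.1f  gap %.1f"%tuple(1e3*np.array([v@xp,100e-3+v@yp,v@n])),"Fn %.2f Fy %.2f Fx %.2f"%tuple(st["contact_force"]@a for a in(n,yp,xp)),"t",st["time"])
E
python3 now.py
```

```text
tcp [ 0.5879 -0.1054  0.1896] F [-0.06 -1.09 -2.48] q [-0.313  0.794  1.137 -0.104  1.758  1.386]
d tool [0.0001 0.0005 0.0164]
rotvec [ 0.     -0.0011  0.0004]
tip rel dot mm: uphill -0.0  y 99.5  gap 16.4 Fn -2.07 Fy 1.09 Fx -1.38 t 6.7
```

Emit:
servo_tool(deltas=[[0,0,0.004,0,0,0,0],[0,0,0.004,0,0,0,0],[0,0,0.002,0,0,0,0],[0,0,0.001,0,0,0,0],[0,0,0.001,0,0,0,0],[0,0,0.001,0,0,0,0],[0,0,0,0,0,0,0],[0,0,0,0,0,0,0]])

```text
time: 7.5
tcp_pos: [0.5797, -0.104, 0.1775]
tool_rot: [0.959, -0.057, -0.276, -0.017]
contact_force: [-0.1, 0.6, -3.0]
opening: 0.0253
finger_force: 59.7
```

```bash
python3 now.py
```

```text
tcp [ 0.5797 -0.104   0.1775] F [-0.09  0.6  -2.99] q [-0.315  0.797  1.169 -0.104  1.727  1.388]
d tool [0.0007 0.0009 0.0018]
rotvec [-0.0005  0.002   0.0009]
tip rel dot mm: uphill 0.9  y 99.1  gap 1.8 Fn -2.62 Fy -0.59 Fx -1.45 t 7.5
```

Emit:
servo_tool(deltas=[[0,0,0.001,0,0,0,0],[0,0,0.001,0,0,0,0],[0,0,0.001,0,0,0,0],[0,0,0.001,0,0,0,0],[0,0,0,0,0,0,0],[0,0,0,0,0,0,0],[0,0,0,0,0,0,0],[0,0,0,0,0,0,0]])

```text
time: 8.3
tcp_pos: [0.5776, -0.1038, 0.1742]
tool_rot: [0.959, -0.057, -0.276, -0.017]
contact_force: [1.2, 0.1, -1.2]
opening: 0.0249
finger_force: 59.7
```

```bash
python3 now.py
```

```text
tcp [ 0.5776 -0.1038  0.1742] F [ 1.22  0.12 -1.15] q [-0.315  0.798  1.178 -0.104  1.717  1.389]
d tool [ 0.0008  0.0009 -0.0022]
rotvec [-0.0004  0.0019  0.0008]
tip rel dot mm: uphill 0.9  y 99.1  gap -2.2 Fn -0.34 Fy -0.27 Fx -1.62 t 8.3
```

Emit:
servo_tool(deltas=[[0,0,0.001,0,0,0,0],[0,0,0.001,0,0,0,0],[0,0,0.001,0,0,0,0],[0,0,0,0,0,0,0],[0,0,0,0,0,0,0],[0,0,0,0,0,0,0],[0,0,0,0,0,0,0],[0,0,0,0,0,0,0]])

```text
time: 9.1
tcp_pos: [0.576, -0.1036, 0.1716]
tool_rot: [0.959, -0.057, -0.276, -0.017]
contact_force: [0.8, -0.7, 2.3]
opening: 0.0255
finger_force: 59.8
```

```bash
python3 now.py
```

```text
tcp [ 0.576  -0.1036  0.1716] F [ 0.8  -0.68  2.28] q [-0.316  0.799  1.184 -0.104  1.71   1.389]
d tool [ 0.0007  0.0008 -0.0052]
rotvec [-0.0004  0.0019  0.0008]
tip rel dot mm: uphill 0.9  y 99.1  gap -5.2 Fn 2.40 Fy 0.58 Fx 0.47 t 9.1
```

Emit:
servo_tool(deltas=[[0,0,0.0011,0,0,0,0],[0,0,0.0011,0,0,0,0],[0.0005,-0.001,0.0011,0,0,0,0],[0,-0.003,0,0,0.002,0,0],[0,-0.003,0,0,0,0,0],[0,-0.003,0,0,0,0,0],[0,-0.003,0,0,0,0,0],[0,-0.003,0,0,0,0,0]])

```text
time: 9.9
tcp_pos: [0.5772, -0.0892, 0.1687]
tool_rot: [0.96, -0.057, -0.274, -0.015]
contact_force: [2.3, -5.1, 1.5]
opening: 0.0252
finger_force: 60.3
```

```bash
python3 now.py
```

```text
tcp [ 0.5772 -0.0892  0.1687] F [ 2.28 -5.13  1.47] q [-0.295  0.798  1.192 -0.096  1.699  1.409]
d tool [-0.0003  0.0153 -0.0079]
rotvec [ 0.0034 -0.0024 -0.0005]
tip rel dot mm: uphill -0.6  y 85.0  gap -7.9 Fn 2.77 Fy 4.82 Fx -1.66 t 9.9
```

Emit:
servo_tool(deltas=[[0,-0.003,0.0004,0.002,-0.001,0,0],[0,-0.003,0.0004,0,0,0,0],[0,-0.003,0,0,0,0,0],[0,-0.003,0,0,0,0,0],[0,-0.003,0,0,0,0,0],[0,-0.003,0,0,0,0,0],[0,-0.003,0,0,0,0,0],[0,-0.003,0,0,0,0,0]])

```text
time: 10.7
tcp_pos: [0.5799, -0.0657, 0.1682]
tool_rot: [0.96, -0.058, -0.274, -0.015]
contact_force: [3.3, -5.1, 3.6]
opening: 0.0252
finger_force: 60.6
```

```bash
python3 now.py
```

```text
tcp [ 0.5799 -0.0657  0.1682] F [ 3.26 -5.15  3.56] q [-0.264  0.798  1.194 -0.078  1.701  1.439]
d tool [-0.0004  0.039  -0.0084]
rotvec [ 0.0018 -0.002  -0.0009]
tip rel dot mm: uphill -0.6  y 61.2  gap -8.4 Fn 5.06 Fy 4.72 Fx -1.37 t 10.7
```

Emit:
servo_tool(deltas=[[0,-0.003,0.0003,0.001,-0.001,0,0],[0,-0.003,0,0,0,0,0],[0,-0.003,0,0,0,0,0],[0,-0.003,0,0,0,0,0],[0,-0.003,0,0,0,0,0],[0,-0.003,0,0,0,0,0],[0,-0.003,0,0,0,0,0],[0,-0.003,0,0,0,0,0]])

```text
time: 11.5
tcp_pos: [0.5824, -0.0436, 0.1681]
tool_rot: [0.96, -0.058, -0.275, -0.014]
contact_force: [1.9, -8.5, 4.5]
opening: 0.0251
finger_force: 60.4
```

```bash
python3 now.py
```

```text
tcp [ 0.5824 -0.0436  0.1681] F [ 1.88 -8.55  4.49] q [-0.233  0.8    1.192 -0.065  1.704  1.468]
d tool [-0.0003  0.0613 -0.0084]
rotvec [ 0.0046 -0.0008 -0.002 ]
tip rel dot mm: uphill -0.5  y 39.1  gap -8.6 Fn 5.34 Fy 8.26 Fx -0.07 t 11.5
```

Emit:
servo_tool(deltas=[[0,-0.003,0,0.003,0,0,0],[0,-0.003,0,0,0,-0.001,0],[0,-0.003,0,0,0,0,0],[0,-0.003,0,0,0,0,0],[0,-0.003,0,0,0,0,0],[0,-0.003,0,0,0,0,0],[0,-0.003,0,0,0,0,0],[0,-0.003,0,0,0,0,0]])

```text
time: 12.3
tcp_pos: [0.5853, -0.0192, 0.1681]
tool_rot: [0.96, -0.058, -0.275, -0.016]
contact_force: [2.7, -8.2, 3.9]
opening: 0.0254
finger_force: 60.4
```

```bash
python3 now.py
```

```text
tcp [ 0.5853 -0.0192  0.1681] F [ 2.73 -8.16  3.88] q [-0.201  0.801  1.188 -0.044  1.709  1.497]
d tool [-0.0003  0.0858 -0.0086]
rotvec [ 0.0009 -0.0005 -0.0006]
tip rel dot mm: uphill -0.4  y 14.3  gap -8.6 Fn 5.25 Fy 7.77 Fx -1.07 t 12.3
```

Emit:
servo_tool(deltas=[[0,-0.003,0,0.001,0,0,0],[0,-0.003,0,0,0,0,0],[0,-0.003,0,0,0,0,0],[0,-0.003,0,0,0,0,0],[0,-0.003,0,0,0,0,0],[0,-0.003,0,0,0,0,0],[0,-0.003,0,0,0,0,0],[0,-0.003,0,0,0,0,0]])

```text
time: 13.1
tcp_pos: [0.5883, 0.0062, 0.1682]
tool_rot: [0.96, -0.058, -0.275, -0.018]
contact_force: [1.8, -5.6, 2.1]
opening: 0.0252
finger_force: 60.5
```

```bash
python3 now.py
```

```text
tcp [0.5883 0.0062 0.1682] F [ 1.76 -5.59  2.12] q [-0.168  0.804  1.182 -0.022  1.714  1.526]
d tool [-0.0003  0.1113 -0.0091]
rotvec [-0.004  -0.0002  0.0005]
tip rel dot mm: uphill -0.2  y -11.7  gap -8.6 Fn 3.08 Fy 5.34 Fx -0.93 t 13.1
```

Emit:
servo_tool(deltas=[[0,-0.003,0.0002,-0.002,0,0,0],[0,-0.003,0,0,0,0,0],[0,-0.003,0,0,0,0,0],[0,-0.003,0,0,0,0,0],[0,-0.003,0,0,0,0,0],[0,-0.003,0,0,0,0,0],[0,-0.003,0,0,0,0,0],[0,-0.003,0,0,0,0,0]])

```text
time: 13.9
tcp_pos: [0.591, 0.0298, 0.1682]
tool_rot: [0.96, -0.058, -0.275, -0.017]
contact_force: [2.7, -5.1, 3.6]
opening: 0.0252
finger_force: 60.6
```

```bash
python3 now.py
```

```text
tcp [0.591  0.0298 0.1682] F [ 2.66 -5.11  3.6 ] q [-0.135  0.808  1.173 -0.006  1.719  1.557]
d tool [-0.0002  0.1351 -0.0089]
rotvec [-0.0017 -0.0001  0.0001]
tip rel dot mm: uphill -0.1  y -35.2  gap -8.6 Fn 4.77 Fy 4.76 Fx -0.85 t 13.9
```

Emit:
servo_tool(deltas=[[0,-0.003,0.0002,-0.001,0,0,0],[0,-0.003,0,0,0,0,0],[0,-0.003,0,0,0,0,0],[0,-0.003,0,0,0,0,0],[0,-0.003,0,0,0,0,0],[0,-0.003,0,0,0,0,0],[0,-0.003,0,0,0,0,0],[0,-0.003,0,0,0,0,0]])

```text
time: 14.7
tcp_pos: [0.5935, 0.0519, 0.1681]
tool_rot: [0.959, -0.058, -0.275, -0.015]
contact_force: [1.6, -8.8, 3.5]
opening: 0.0255
finger_force: 60.4
```

```bash
python3 now.py
```

```text
tcp [0.5935 0.0519 0.1681] F [ 1.64 -8.78  3.46] q [-0.103  0.813  1.162  0.006  1.726  1.587]
d tool [ 1.000e-04  1.574e-01 -8.400e-03]
rotvec [ 0.003   0.0005 -0.0012]
tip rel dot mm: uphill -0.0  y -57.1  gap -8.8 Fn 4.36 Fy 8.52 Fx -0.44 t 14.7
```

Emit:
servo_tool(deltas=[[0,-0.003,0,0,0,0,0],[0,-0.003,0,0,0,0,0],[0,-0.003,0,0,0,0,0],[0,-0.003,0,0,0,0,0],[0,-0.003,0,0,0,0,0],[0,-0.003,0,0,0,0,0],[0,-0.003,0,0,0,0,0],[0,-0.003,0,0,0,0,0]])

```text
time: 15.5
tcp_pos: [0.5965, 0.0776, 0.1682]
tool_rot: [0.959, -0.058, -0.275, -0.017]
contact_force: [2.1, -5.3, 4.4]
opening: 0.0256
finger_force: 60.5
```

```bash
python3 now.py
```

```text
tcp [0.5965 0.0776 0.1682] F [ 2.08 -5.26  4.35] q [-0.07   0.819  1.148  0.028  1.733  1.617]
d tool [-0.      0.1833 -0.009 ]
rotvec [-0.001   0.0005  0.0003]
tip rel dot mm: uphill 0.1  y -83.3  gap -8.8 Fn 5.12 Fy 4.98 Fx 0.02 t 15.5
```

Emit:
servo_tool(deltas=[[0,-0.003,0,0,0,0,0],[0,-0.003,0,0,0,0,0],[0,-0.003,0,0,0,0,0],[0,0,-0.003,0,0,0,0],[0,0,-0.006,0,0,0,0],[0,0,-0.015,0,0,0,0],[0,0,-0.03,0,0,0,0],[0,0,-0.03,0,0,0,0]])

```text
time: 16.3
tcp_pos: [0.6405, 0.0837, 0.2387]
tool_rot: [0.959, -0.057, -0.278, -0.02]
contact_force: [0.3, -0.8, -2.8]
opening: 0.0253
finger_force: 59.6
```

```bash
python3 now.py
python3 - <<'E'
from bench import snapshot
from h import *
s=snapshot("scene");a=cv2.resize(s["img"][160:290,225:350],None,fx=4,fy=4,interpolation=2)
cv2.imwrite("pics/s3.png",a[:,:,::-1])
E
```

```text
tcp [0.6405 0.0837 0.2387] F [ 0.27 -0.78 -2.83] q [-0.061  0.82   0.941  0.041  1.945  1.633]
d tool [0.0009 0.195  0.0726]
rotvec [-0.0061  0.0073  0.0031]
tip rel dot mm: uphill 1.7  y -95.0  gap 73.8 Fn -2.21 Fy 0.74 Fx -1.80 t 16.3
```

View pics/s3.png

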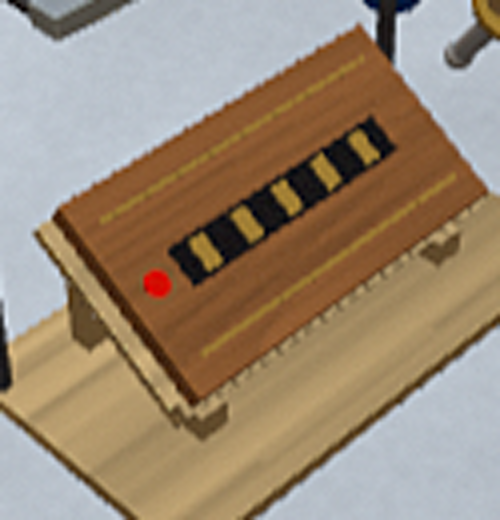

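All five bars show only their crown flats, equally narrow between dark ends at (205,252) to (365,146), so they look home. Now the return to the stand.

Run:
```python
from bench import state
from h import *
st=state();delta(st,(.67,-.20,.345),RT)
print("leg2",RT.inv().apply(np.array([.49,-.34,.365])-[.67,-.20,.345]).round(4))
R0=Ro.from_quat([.9945,.1045,0,0]);print("untilt",(RT.inv()*R0).as_rotvec().round(4))
```

```text
tcp [0.645  0.0829 0.2433] F [ 4.21 -0.25  1.13] q [-0.061  0.817  0.93   0.041  1.947  1.633]
d tool [-0.0044  0.2771 -0.1193]
rotvec [-0.0069 -0.0048  0.003 ]
leg2 [-0.148   0.1605  0.0689]
untilt [-0.0919  0.5534 -0.3206]
```

Emit:
servo_tool(deltas=[[0,0.03,-0.03,-0.007,-0.005,0.003,0],[0,0.035,-0.03,0,0,0,0],[-0.002,0.035,-0.03,0,0,0,0],[-0.002,0.035,-0.03,0,0,0,0],[0,0.035,0,0,0,0,0],[0,0.035,0,0,0,0,0],[0,0.035,0,0,0,0,0],[0,0.035,0,0,0,0,0]])

```text
time: 17.15
tcp_pos: [0.6683, -0.1979, 0.3414]
tool_rot: [0.958, -0.057, -0.28, -0.017]
contact_force: [0.1, -0.0, -1.4]
opening: 0.0256
finger_force: 59.9
```

Emit:
servo_tool(deltas=[[-0.02,0.02,0.008,0,0,0,0],[-0.02,0.02,0.009,0,0,0,0],[-0.02,0.02,0.009,0,0,0,0],[-0.02,0.02,0.009,0,0,0,0],[-0.02,0.02,0.009,0,0,0,0],[-0.02,0.02,0.009,0,0,0,0],[-0.02,0.02,0.008,0,0,0,0],[-0.008,0.02,0.008,0,0,0,0]])

```text
time: 17.95
tcp_pos: [0.4875, -0.3364, 0.3646]
tool_rot: [0.958, -0.057, -0.279, -0.017]
contact_force: [0.1, -0.2, -0.9]
opening: 0.0252
finger_force: 59.9
```

Emit:
servo_tool(deltas=[[0,0,0,-0.011,0.069,-0.04,0],[0,0,0,-0.011,0.069,-0.04,0],[0,0,0,-0.011,0.069,-0.04,0],[0,0,0,-0.011,0.069,-0.04,0],[0,0,0,-0.011,0.069,-0.04,0],[0,0,0,-0.011,0.069,-0.04,0],[0,0,0,-0.011,0.069,-0.04,0],[0,0,0,-0.012,0.069,-0.04,0]])

```text
time: 18.75
tcp_pos: [0.4886, -0.3351, 0.3633]
tool_rot: [0.994, 0.105, -0.004, -0.003]
contact_force: [0.1, -0.2, -2.1]
opening: 0.0252
finger_force: 59.8
```

Run:
```python
from bench import state
from h import *
delta(state(),(.4545,-.3375,.2),Ro.from_quat([.9945,.1045,0,0]))
```

```text
tcp [ 0.4886 -0.3351  0.3633] F [ 0.07 -0.21 -2.05] q [-0.789  0.367  1.332 -0.002  1.452  0.572]
d tool [-0.0328 -0.0037  0.1635]
rotvec [-0.0066  0.0064  0.0007]
```

Emit:
servo_tool(deltas=[[-0.016,-0.002,0.02,-0.006,0.006,0,0],[-0.016,-0.002,0.03,0,0,0,0],[0,0,0.035,0,0,0,0],[0,0,0.035,0,0,0,0],[0,0,0.03,0,0,0,0],[0,0,0.015,0,0,0,0],[0,0,0,0,0,0,0],[0,0,0,0,0,0,0]])

```text
time: 19.55
tcp_pos: [0.4563, -0.3394, 0.1995]
tool_rot: [0.995, 0.104, -0.001, 0.001]
contact_force: [-0.6, -0.2, -0.9]
opening: 0.0252
finger_force: 59.8
```

Run:
```python
from bench import state,snapshot
from h import *
s=snapshot("wrist");a=s["img"];t=snapshot("scene");b=cv2.resize(t["img"][210:340,100:230],None,fx=2,fy=2)
o=np.zeros((420,820,3),np.uint8);o[:,:560]=a;o[:260,560:]=b
cv2.imwrite("pics/w2.png",o[:,20:,::-1])
st=state();delta(st,(.4545,-.3375,.098),Ro.from_quat([.9945,.1045,0,0]))
C=Ro.from_quat(st["tool_rot"]);tip=st["tcp_pos"]+C.apply([0,0,LT-.008])
print("ball exp",proj(s,tip)-[20,0],2*(proj(t,tip)-[100,210])+[540,0])
for p in((.4518,-.3365,.07),):print("hole exp",proj(s,np.array(p))-[20,0],2*(proj(t,np.array(p))-[100,210])+[540,0])
```

```text
tcp [ 0.4571 -0.3406  0.2009] F [ 0.29  0.26 -1.19] q [-0.834  0.49   1.607 -0.004  1.041  0.53 ]
d tool [-0.0018 -0.004   0.1029]
rotvec [ 0.0047  0.0013 -0.0013]
ball exp [261.09469033 218.91420014] [635.96031215 130.959041  ]
hole exp [254.30712189 205.30791918] [648.0524083  159.16972593]
```

View pics/w2.png

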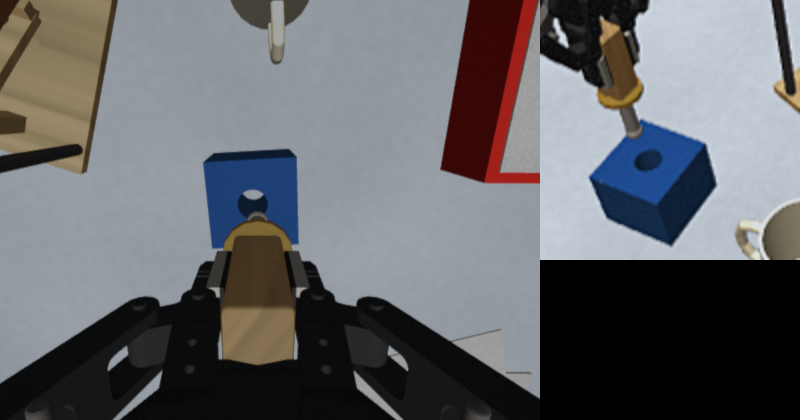

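The hole is at (253,205) in the wrist view, as predicted, and the ball is about 4 px to its right. I correct sideways, then insert.

Emit:
servo_tool(deltas=[[-0.0018,-0.004,0,0.005,0.001,-0.001,0],[0,0,0,0,0,0,0],[0,0,0.01,0,0,0,0],[0,0,0.015,0,0,0,0],[0,0,0.015,0,0,0,0],[0,0,0.015,0,0,0,0],[0,0,0,0,0,0,0],[0,0,0,0,0,0,0]])

```text
time: 20.45
tcp_pos: [0.4538, -0.3368, 0.1447]
tool_rot: [0.995, 0.104, -0.001, -0.001]
contact_force: [0.2, -0.7, -2.1]
opening: 0.0254
finger_force: 59.8
```

Run:
```python
from bench import state
from h import *
delta(state(),(.4545,-.3375,.098),Ro.from_quat([.9945,.1045,0,0]))
```

```text
tcp [ 0.4538 -0.3368  0.1447] F [ 0.23 -0.68 -2.05] q [-8.360e-01  5.640e-01  1.663e+00 -1.000e-03  9.160e-01  5.260e-01]
d tool [0.0006 0.0009 0.0467]
rotvec [-0.0021  0.0019 -0.0003]
```

In the hole with no contact force. Lowering to just above the seat.

Emit:
servo_tool(deltas=[[0,0,0.012,-0.002,0.002,0,0],[0,0,0.012,0,0,0,0],[0,0,0.01,0,0,0,0],[0,0,0.006,0,0,0,0],[0,0,0.003,0,0,0,0],[0,0,0.001,0,0,0,0],[0,0,0,0,0,0,0],[0,0,0,0,0,0,0]])

```text
time: 21.25
tcp_pos: [0.4542, -0.3371, 0.1013]
tool_rot: [0.995, 0.104, 0.001, 0.001]
contact_force: [1.0, 0.2, -1.9]
opening: 0.0254
finger_force: 59.8
```

Emit:
servo_tool(deltas=[[0,0,0.001,0,0,0,0],[0,0,0.001,0,0,0,0],[0,0,0,0,0,0,0],[0,0,0,0,0,0,0],[0,0,0,0,0,0,0],[0,0,0,0,0,0,0],[0,0,0,0,0,0,0],[0,0,0,0,0,0,0]])

```text
time: 22.05
tcp_pos: [0.4539, -0.3368, 0.099]
tool_rot: [0.995, 0.104, 0.0, 0.0]
contact_force: [0.5, 0.3, -2.8]
opening: 0.0254
finger_force: 59.8
```

Emit:
servo_tool(deltas=[[0,0,0.001,0,0,0,0],[0,0,0.001,0,0,0,0],[0,0,0,0,0,0,0],[0,0,0,0,0,0,0],[0,0,0,0,0,0,0],[0,0,0,0,0,0,0],[0,0,0,0,0,0,0],[0,0,0,0,0,0,0]])

```text
time: 22.85
tcp_pos: [0.4541, -0.3369, 0.0982]
tool_rot: [0.995, 0.104, 0.0, 0.001]
contact_force: [-0.8, 2.1, 6.1]
opening: 0.0251
finger_force: 60.9
```

Seated: the force is up by about 8 N at z = 0.098. Releasing.

Emit:
servo_tool(deltas=[[0,0,-0.0008,0,0,0,0],[0,0,0,0,0,0,0.4],[0,0,0,0,0,0,0.7],[0,0,0,0,0,0,1],[0,0,0,0,0,0,1],[0,0,0,0,0,0,1],[0,0,0,0,0,0,1],[0,0,0,0,0,0,1]])

```text
time: 23.65
tcp_pos: [0.4539, -0.3368, 0.0977]
tool_rot: [0.995, 0.104, 0.0, 0.0]
contact_force: [-0.3, -0.0, -1.0]
opening: 0.0854
finger_force: 0.0
```

Emit:
servo_tool(deltas=[[0,0,-0.005,0,0,0,1],[0,0,-0.01,0,0,0,1],[0,0,-0.025,0,0,0,1],[0,0,-0.03,0,0,0,1],[0,0,-0.03,0,0,0,1],[0,0,-0.03,0,0,0,1],[-0.02,0,-0.01,0,0,0,1],[0,0,0,0,0,0,1]])

```text
time: 24.45
tcp_pos: [0.4338, -0.3418, 0.2408]
tool_rot: [0.995, 0.104, 0.001, 0.002]
contact_force: [-0.0, 0.3, -0.5]
opening: 0.0852
finger_force: 0.0
```

Run:
```python
from bench import state,snapshot
from h import *
t=snapshot("scene");b=cv2.resize(t["img"][150:340,110:360],None,fx=3,fy=3,interpolation=2)
cv2.imwrite("pics/f.png",b[:,:,::-1]);st=state();print(st["tcp_pos"],st["opening"],st["contact_force"])
```

```text
[ 0.43411441 -0.34126114  0.23944226] 0.08532209223952417 [ 0.2795213   0.35429864 -0.29678656]
```

View pics/f.png

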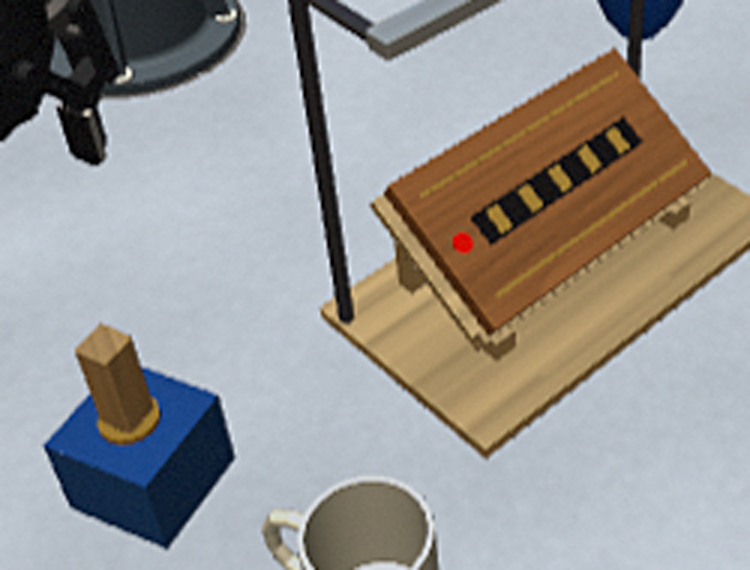

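The burnisher stands upright on its guard at (128,420), all five bars look down, and the gripper is clear. Handing in.

```bash
python3 -c "
from bench import job_done
print(job_done())"
```

```text
the job is handed in; nothing more can be done
None
```

The job is handed in, with no verdict shown: one pass at 3 cm/s and about 5–8 N left all five bars looking home in the camera view, and the burnisher is back upright on its guard at about 24 s of the 72 s allowed.

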